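# Try the lid of the sample box, free it if it is caught, and hold it open

## Robot

A 6-joint arm with a two-finger parallel gripper is mounted at the origin on a cart in front of the work surface, level with it; the furniture and walls round the work are solid. World frame = base frame: x ahead of the robot, y to its left, z up, the work surface at z = 0. Lengths are in m, angles in rad, forces in N, time in s.
With the tool pointing down it reaches from about 0.3 to 0.875 m from the base axis. Payload 6.4 kg.
Tool frame: the origin (TCP) lies between the finger pads; the fingertips stand 19 mm ahead of it and the grasp point (between the pads) is the TCP (ctrl.tips_ahead is the z of the fingertips in the tool frame, in m); z points along the fingers, y is the line along which they close (so a half turn about z gives the same grasp; the last joint's range is limited). The gripper opens to 85 mm and grips with 20 to 120 N. Pads are 22 mm wide; open, the fingers measure 114 mm over their backs; the gripper's body (76 mm by 85 mm) begins 54 mm behind the grasp point. The pads swing forward as they close: fully open they stand 13 mm farther back than shut.
Start: joints at [-1.531, 0.181, 1.607, -0, 1.354, -0.206], TCP at [0.14, -0.558, 0.211] pointing down, gripper open.
Joint ranges: [-2.99, 2.99], [-0.89, 2.07], [0.3, 2.58], [-1.14, 4.28], [0, 2.63], [-3.12, 3.12]. Speed limits (rad/s): [2.57, 2.57, 3.01, 3.14, 3.14, 3.14].

## Interface

Orientations are given as a unit quaternion [w, x, y, z].
In Python, from bench import readout, vision, ctrl gives the robot as it stands.
- The arm moves only by the tool play_rows, never from a script. Its arguments are lists of equal length, an entry for each row: "xyz": the shift along the tool's x, y, z in mm, a list of three; "rot": the turn, a rotation vector about the tool's x, y, z in rad, a list of three; "grip": the opening, from 0 (shut) to 1 (fully open). In form: {"xyz": [[x, y, z], ...], "rot": [[rx, ry, rz], ...], "grip": [grip, ...]}. A call has exactly 10 rows; each row is the pose to reach, as a shift and turn from the pose commanded when the call began, along the tool's axes at that moment; what a row does not reach only later rows make up. A row lasts 1/8 s, in which the tool goes at most 62.5 mm and 10.7 degrees, less where a joint would pass 70% of its speed; a pose out of reach is approached as far as the arm can. A call with a gripper value outside its range is refused whole. The fingers move at their own pace and stop on an object; the grip force is fixed at half the most. Time passes only in rows, so rows that repeat a pose let the fingers close, or fill a call up. It gives the time, the measured TCP pose, the force, the opening and the grip force at its end, in the units of the state.
- readout.get_obs(): the state, without advancing time (a new reading comes with each control period).
- vision.camera(name): name is "scene" or "top" or "wrist"; returns a dict with "color" (480x640x3 uint8, red, green, blue), "depth" (480x640 float32, m along the optical axis (not along the pixel's ray), 0 where there is no reading), "camera_matrix" (3x3 intrinsics, pixels), "k1" (the pictures are not rectified: a ray, as slopes to the right and down, at radius r is drawn at 1 + k1 r^2 times it, then the intrinsics apply), "extrinsics" (4x4, takes a point from camera to world coordinates); the wrist camera has in their place "hand_eye" (4x4, takes a point from camera to tool coordinates, whose origin is the TCP and whose axes are the flange's). Camera axes: x right, y down, z forward; pixel columns grow to the right and rows downward; lengths in m; the calibration is good to about 2 mm. A picture is of the moment at which its call begins: read the wrist's pose just before it.
- ctrl.hand_in(): hands the job in; it is judged then, once.
The state is a dict: "time_s": time; "q": joint angles; "dq": joint speeds; "joint_efforts": joint torques, N m; "eef_pos": TCP position; "eef_rot": TCP orientation; "wrist_force": force on the tool from outside, world axes, zero at the start; "torque": the same for the moment, N m; "opening": opening from 0.0 (shut) to 1.0 (fully open); "grasp_force": force on a finger pad.
Only numpy, scipy, OpenCV 4.12 (cv2) and the standard library are available. Lean on these libraries where they do the work, as an engineer would, in place of code of your own. Each camera call takes 0.05 s, during which the arm holds its last target. There are 200 camera calls.

## Task

The grey sample box must be opened so that a colleague can take out the rack: first try the lid by tugging its handle bar upward, before you touch the sliding knob. If the lid comes up freely, open it; if it is caught after a few millimetres of play, let it down, push the unmarked sliding knob on the lid all the way over to its other end, and then open the lid. The lid falls shut by itself, so finish while still holding it well open, at least halfway to upright (45 degrees or more), and do not disturb the dish, bottle and timer beside the box.

Things in the scene. Friction and masses are not known exactly. Their poses are not given: they have to be found in the camera images.
- hinge_line (a point): Middle of the lid's hinge axis, 95 mm above the bench at the upper far edge of the fixed grey sheet-metal sample box (160 mm deep, 240 wide, 90 high). It does not move. Axes are the box's: x from the handle side to the hinge side, y along the hinge to the left (seen from the handle side), z up. The lid weighs about 0.4 kg.
- handle_bar (a point): Centre of the lid's round steel handle bar, 12 mm thick, 124 long, parallel to the hinge (y along the bar). Lid shut: 195 mm from the hinge axis towards the robot and 35 above it; the lid's top face is 30 mm lower and its front edge 30 mm behind. Thin sloping arms join it to the lid 55 mm either side of the centre. Axes turn with the lid; it moves on a circle about the hinge.
- lid (a joint): Opening angle of the lid, rad: 0 shut, 1.3 at its stop. It falls shut from every angle when let go. If the lid is caught it can rise only about 0.06 rad (12 mm at the bar) and then stops hard.
- slide_knob (a point): Centre of the small black block knob on the lid (24 mm front to back, 14 wide, 24 high; lid shut, its top is 33 mm above the hinge axis, its foot 9 mm). It sits 75 mm in front of the hinge axis on a steel plate and slides parallel to the hinge. Its axes are those of the lid.
- slide (a joint): Travel of the knob, m: 0 at its left end (seen from the handle side, +y of the box), 0.034 at its right end. It starts within 3 mm of the left end, needs about 2 N and stays where it is left. It moves a hidden tongue: on some boxes the left end locks and the right end frees the lid, on others the reverse, on a few neither end locks; nothing outside tells which.
- dish: Petri dish, 91 mm across and 16 mm high, lying left of the box. Origin at the centre of its underside. To be left alone.
- bottle: Small screw-cap bottle, 50 mm across and 106 mm high, standing right of the box. Origin at the centre of its underside. To be left alone.
- timer: Flat lab timer, 62 x 72 x 20 mm, lying left of the box. Origin at the centre of its underside. To be left alone.

How it is judged:
By the outcome, as a careful person would: the job done as asked, in the order asked, and still so for the second after the job is handed in, while the arm keeps its last pose, push and grip.
It also fails if it takes over 54 s, if anything falls off the work surface, if the arm or the gripper's body presses on something with over 40 N, if the wrist force passes 120 N, or if a joint passes its speed limit or range.

## Working session

There is one attempt and no reset: what is moved stays moved. The work goes in short steps, Python scripts to look and compute and a tool call to move; the robot and the scene stay as the last step left them, time stands still between calls to the robot, and variables do not carry over. Pictures are saved under pics/ and viewed, at most 10 in all, crops included, and the job is handed in when it is done.

Besides the shell and the picture viewer there is one more tool, called after "Emit:" as name(argument=value, ...) on one line, values as JSON. play_rows: Moves the arm, as the interface text tells. Its arguments: {"type":"object","properties":{"xyz":{"type":"array","items":{"type":"array","items":{"type":"number"}}},"rot":{"type":"array","items":{"type":"array","items":{"type":"number"}}},"grip":{"type":"array","items":{"type":"number"}}},"required":["xyz","rot","grip"]}

```bash
mkdir -p pics; ls; python3 - <<'E'
from bench import readout, vision, ctrl
import cv2,numpy as np
o=readout.get_obs();print(o)
for n in("scene","top"):
    c=vision.camera(n);np.savez(f"{n}.npz",**c);cv2.imwrite(f"pics/{n}0.png",c["color"][:,:,::-1])
    print(n,c["camera_matrix"],c["k1"],c["extrinsics"])
E
```

```text
pics
{'time_s': 0.0, 'q': array([-1.53130375e+00,  1.81520725e-01,  1.60798450e+00, -3.54250616e-05,
        1.35378262e+00, -2.06279114e-01]), 'dq': array([-0.00160441,  0.00090704,  0.00125497,  0.00109079,  0.0005746 ,
        0.00167423]), 'joint_efforts': array([ 2.16635832e-03, -4.44862068e+01, -3.51333869e+01, -1.59831379e-04,
        9.13760072e-03, -1.01858021e-05]), 'eef_pos': array([ 0.13989429, -0.55713456,  0.20970695]), 'eef_rot': array([-8.46091381e-04,  9.92458205e-01,  1.22580552e-01,  5.33681971e-05]), 'wrist_force': array([ 0.34646751,  0.3113636 , -0.41818517]), 'torque': array([-0.00039176,  0.03808588,  0.01371501]), 'grasp_force': 0.0, 'opening': 1.0010443806371292}
scene [[623.60689122   0.         315.58250344]
 [  0.         623.60689122 236.26474519]
 [  0.           0.           1.        ]] -0.11571596167432822 [[-0.63851779 -0.54460286  0.54378558 -0.04849107]
 [-0.76948708  0.46424483 -0.43859591  0.61453722]
 [-0.01358906 -0.69848727 -0.71549345  0.91502022]
 [ 0.          0.          0.          1.        ]]
top [[537.77602556   0.         315.81898037]
 [  0.         537.77602556 235.63128767]
 [  0.           0.           1.        ]] 0.03252376472656882 [[ 0.01298445 -0.98365955  0.17956976  0.40224277]
 [-0.99973059 -0.00931563  0.02125939  0.09062848]
 [-0.0192392  -0.17979742 -0.9835155   1.07194777]
 [ 0.          0.          0.          1.        ]]
```

View pics/scene0.png

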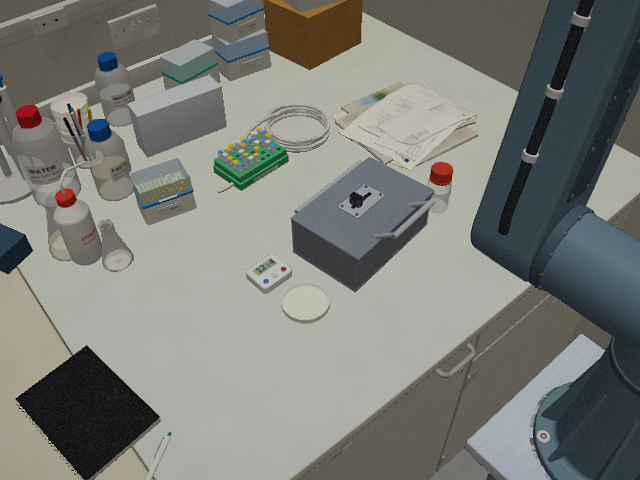

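View pics/top0.png

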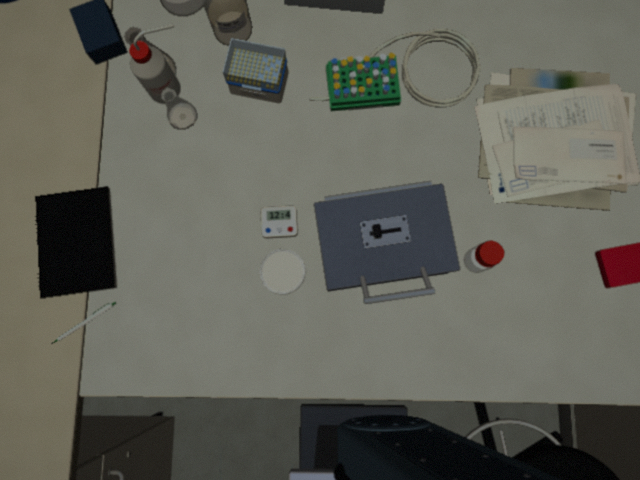

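The scene picture shows the box with its handle bar facing the robot at about (410,222) and the knob near (357,199). In the top picture the lid spans (316,203) to (459,270), the bar runs from (365,300) to (434,292), and the knob is at about (378,231) at the left end of its slot. The dish is at (283,272), the timer at (279,221) and the bottle at (488,255).

```bash
cat > h.py <<'E'
import numpy as np,cv2
def ray(c,uv):
    K=c["camera_matrix"];k=float(c["k1"]);uv=np.atleast_2d(np.asarray(uv,float))
    n=cv2.undistortPoints(uv.reshape(-1,1,2),K,np.array([k,0,0,0,0.]))[:,0]
    return np.c_[n,np.ones(len(n))]
def plane(c,uv,z,E=None):
    E=c["extrinsics"] if E is None else E
    d=ray(c,uv)@E[:3,:3].T;o=E[:3,3]
    return o+d*((z-o[2])/d[:,2])[:,None]
def cloud(c,E=None):
    E=c["extrinsics"] if E is None else E
    v,u=np.mgrid[:480,:640];uv=np.c_[u.ravel(),v.ravel()]
    p=ray(c,uv)*c["depth"].reshape(-1,1)
    return (p@E[:3,:3].T+E[:3,3]).reshape(480,640,3)
E
python3 - <<'E'
from h import *
c=dict(np.load("top.npz"));P=cloud(c);z=P[...,2]
roi=np.zeros((480,640),bool);roi[170:310,305:470]=1
lid=roi&(z>.09)&(z<.112)&(c["depth"]>0)
lid=cv2.morphologyEx(lid.astype(np.uint8),cv2.MORPH_OPEN,np.ones((7,7)))>0
uv=np.argwhere(lid)[:,::-1]
Q=plane(c,uv,.1);r=cv2.minAreaRect((Q[:,:2]*1000).astype(np.float32));print("lid z",np.median(z[lid]),r,cv2.boxPoints(r))
print(plane(c,[[316,203],[444,184],[459,270],[327,290]],.1))
print("bar",plane(c,[[365,300],[434,292]],.13), [z[299-2:303,370:425:10]])
g=cv2.cvtColor(c["color"],cv2.COLOR_RGB2GRAY)
k=roi&(g<45);k[:215]=0;k[250:]=0;k[:,:360]=0;k[:,412:]=0
print("knob px",np.argwhere(k).min(0),np.argwhere(k).max(0))
for n,uvv,zz in(("bottle",(489,253),.106),("dish",(283,272),.016),("timer",(279,221),.02)): print(n,plane(c,uvv,zz))
x=np.hstack([cv2.resize(c["color"][170:310,305:470],None,fx=4,fy=4,interpolation=2)]);cv2.imwrite("pics/crop.png",x[:,:,::-1])
E
```

```text
lid z 0.10218794064623243 ((585.2887573242188, -15.249069213867188), (173.72488403320312, 245.1038360595703), 9.134384155273438) [[ 480.07263    91.95927 ]
 [ 518.98303  -150.03633 ]
 [ 690.5049   -122.457405]
 [ 651.5945    119.53819 ]]
[[ 0.64133269  0.11210188  0.1       ]
 [ 0.67944786 -0.12524111  0.1       ]
 [ 0.51916355 -0.14734652  0.1       ]
 [ 0.48025073  0.09018182  0.1       ]]
bar [[ 0.46128381  0.02399889  0.13      ]
 [ 0.47664998 -0.09559424  0.13      ]] [array([[ 1.39979898e-01,  1.40605437e-01,  1.37884713e-01,
         1.35158213e-01,  1.55274226e-03,  1.35674883e-03],
       [ 1.36130510e-01,  1.37815795e-01,  1.35391525e-01,
         1.34708820e-01, -1.44918275e-04,  2.84277035e-03],
       [ 1.34582643e-01,  1.39822858e-01,  1.38426552e-01,
         5.26654092e-03, -2.85604330e-04,  4.10992196e-03],
       [ 1.34221389e-01,  1.37097768e-01,  6.42588276e-04,
         9.78158444e-04,  3.33081645e-03,  1.43002872e-03],
       [ 1.38247897e-01,  1.28906508e-01,  3.27117821e-03,
         1.54733953e-04, -6.30715366e-04,  3.29354089e-05],
       [ 1.33818758e-01,  1.13727338e-03,  4.55626742e-04,
         9.85579871e-04, -9.17097458e-04,  2.09870171e-03]])]
knob px [218 363] [238 407]
bottle [[ 0.54980628 -0.20037512  0.106     ]]
dish [[0.52145267 0.17729592 0.016     ]]
timer [[0.62337144 0.18744561 0.02      ]]
```

View pics/crop.png

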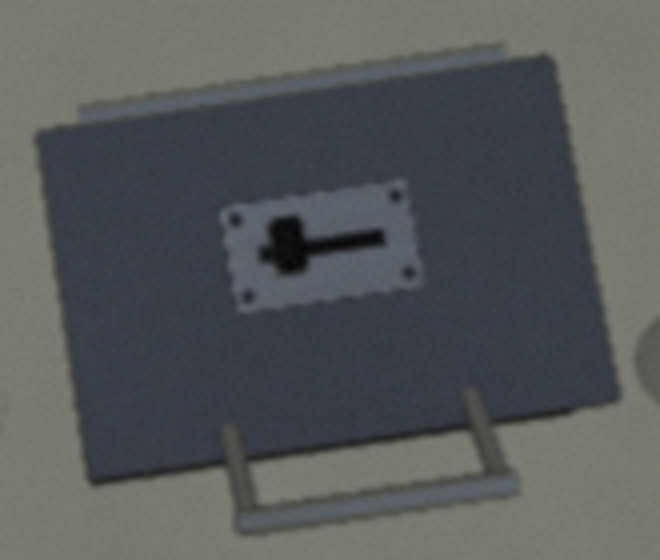

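The crop confirms the knob at the left end of its slot (crop (288,245)) and the bar running from (242,524) to (516,485). Next I refine yaw and position.

```bash
cat >> h.py <<'E'
from scipy.spatial.transform import Rotation as R
def pose(o): q=o["eef_rot"];return np.array(o["eef_pos"]),R.from_quat([q[1],q[2],q[3],q[0]])
def tool(yaw,tilt):
    X=np.array([np.cos(yaw),np.sin(yaw),0]);Z=np.array([0,0,1.])
    z=-Z*np.cos(tilt)+X*np.sin(tilt);y=X*np.cos(tilt)+Z*np.sin(tilt)
    return R.from_matrix(np.c_[np.cross(y,z),y,z])
def rel(p0,R0,p,Rt): return np.round(R0.inv().apply(np.array(p)-p0)*1000,1),np.round((R0.inv()*Rt).as_rotvec(),3)
E
python3 - <<'E'
from h import *
from bench import readout
for n,roi4 in(("top",(285,306,362,437)),("scene",(195,245,370,440))):
    c=dict(np.load(n+".npz"));P=cloud(c);z=P[...,2]
    m=np.zeros((480,640),bool);a,b,d,e=roi4;m[a:b,d:e]=1
    m&=(z>.115)&(z<.15)&(c["depth"]>0)
    uv=np.argwhere(m)[:,::-1];Q=plane(c,uv,.133)[:,:2]
    vx,vy,x0,y0=cv2.fitLine(Q.astype(np.float32),cv2.DIST_HUBER,0,.003,.01).ravel()
    if vy<0: vx,vy=-vx,-vy
    t=(Q-[x0,y0])@[vx,vy];s=abs((Q-[x0,y0])@[vy,-vx]);g=s<.008
    mid=(t[g].min()+t[g].max())/2
    print(n,len(Q),"yaw",np.degrees(np.arctan2(-vx,vy)),"len",np.ptp(t[g]),"mid",x0+vx*mid,y0+vy*mid)
c=dict(np.load("top.npz"))
cr=lambda pts:[[305+x/4-.4,170+y/4-.4] for x,y in pts]
b=plane(c,cr([(242,524),(516,485)]),.132);print("bar ends",b,b.mean(0))
l=plane(c,cr([(38,131),(550,58),(620,402),(93,481)]),.1);print("lid",l,l.mean(0),[np.degrees(np.arctan2(*(v*[-1,1])[:2])) for v in(l[0]-l[1],l[3]-l[2])])
print("knob top",plane(c,cr([(288,238)]),.126))
p0,R0=pose(readout.get_obs())
yaw=np.radians(8.3)
print(rel(p0,R0,[.40,-.046,.23],tool(yaw,np.radians(0))))
E
```

```text
top 583 yaw 7.644611 len 0.12520376160503077 mid 0.4707556893124585 -0.033717061806730966
scene 441 yaw 8.290781 len 0.13770155737007495 mid 0.4676312274565888 -0.026589641992333633
bar ends [[ 0.46012619  0.02397157  0.132     ]
 [ 0.47847138 -0.09456542  0.132     ]] [ 0.46929879 -0.03529692  0.132     ]Traceback (most recent call last):
  File "<stdin>", line 16, in <module>
ValueError: operands could not be broadcast together with shapes (3,) (2,)
```

```bash
python3 - <<'E'
from h import *
from bench import readout
c=dict(np.load("top.npz"))
print("knob top",plane(c,[[305+288/4-.4,170+238/4-.4]],.126))
p0,R0=pose(readout.get_obs())
yaw=np.radians(8.3)
print(rel(p0,R0,[.43,-.041,.25],tool(yaw,np.radians(20))))
E
```

```text
knob top [[0.58785144 0.00255293 0.126     ]]
(array([ 407. , -430.1,  -39.4]), array([-0.285,  0.255, -1.454]))
```

Emit:
play_rows(xyz=[[41,-43,-10],[81,-86,-20],[122,-129,-30],[163,-172,-39],[204,-215,-39],[244,-258,-39],[285,-301,-39],[326,-344,-39],[366,-387,-39],[407,-430,-39]], rot=[[-0.03,0.026,-0.145],[-0.057,0.05,-0.29],[-0.085,0.077,-0.436],[-0.114,0.1,-0.582],[-0.143,0.128,-0.727],[-0.171,0.153,-0.872],[-0.2,0.179,-1.018],[-0.228,0.204,-1.163],[-0.257,0.23,-1.309],[-0.285,0.255,-1.454]], grip=[1,1,1,1,1,1,1,1,0.7,0.6])

```text
time_s: 1.35
eef_pos: [0.4305, -0.0398, 0.2497]
eef_rot: [0.115, 0.642, 0.746, 0.131]
wrist_force: [0.8, -1.0, 0.7]
opening: 0.611
grasp_force: 0.0
```

```bash
python3 - <<'E'
from h import *
from bench import readout,vision
o=readout.get_obs();p0,R0=pose(o);print(o["time_s"],p0,o["q"],o["opening"])
c=vision.camera("wrist");E=np.eye(4);E[:3,:3]=R0.as_matrix();E[:3,3]=p0;E=E@c["hand_eye"]
np.savez("w1.npz",E=E,**c);cv2.imwrite("pics/w1.png",c["color"][:,:,::-1])
yaw=np.radians(8.3);T=tool(yaw,np.radians(20));print(R0.as_matrix(),T.as_matrix())
print(rel(p0,R0,[.469,-.035,.130],T))
E
```

```text
1.35 [ 0.43051011 -0.03978697  0.24970439] [-0.5534222  -0.49321132  2.15273433  0.23645553  1.21707183 -0.75576972] 0.611092313528107
[[-0.14864426  0.92849974  0.34028387]
 [ 0.98888544  0.14069149  0.04807789]
 [-0.00323473  0.34364827 -0.93909286]] [[-1.44356201e-01  9.29850082e-01  3.38437752e-01]
 [ 9.89525789e-01  1.35650457e-01  4.93727286e-02]
 [ 2.77555756e-17  3.42020143e-01 -9.39692621e-01]]
(array([ -0.6,  -4.7, 125.7]), array([0.002, 0.002, 0.005]))
```

View pics/w1.png

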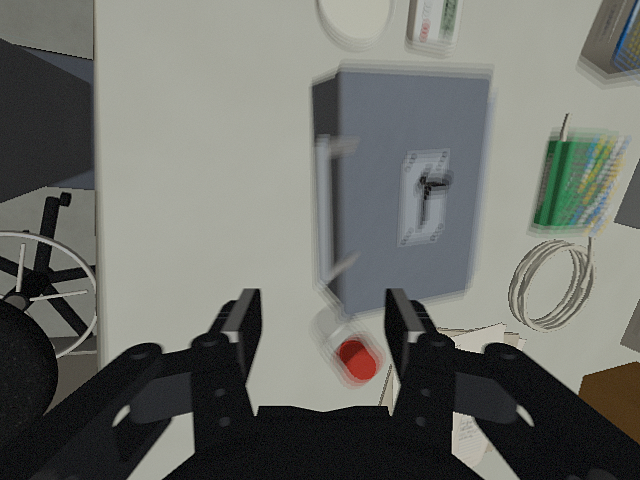

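The wrist picture, slightly motion-blurred, shows the bar as a vertical strip at column 324, rows 137–280. The knob is at about (428,183), and the fingers enter from below on either side of the bar's line.

```bash
python3 - <<'E'
from h import *
from bench import readout,vision
o=readout.get_obs();p0,R0=pose(o);print(o["time_s"],p0,abs(o["dq"]).max())
c=vision.camera("wrist");E=np.eye(4);E[:3,:3]=R0.as_matrix();E[:3,3]=p0;E=E@c["hand_eye"]
P=cloud(c,E);z=P[...,2];m=np.zeros(z.shape,bool);m[110:300,300:350]=1;m&=(z>.12)&(z<.15)&(c["depth"]>0)
Q=plane(c,np.argwhere(m)[:,::-1],.133,E)[:,:2]
vx,vy,x0,y0=cv2.fitLine(Q.astype(np.float32),cv2.DIST_HUBER,0,.003,.01).ravel()
if vy<0: vx,vy=-vx,-vy
t=(Q-[x0,y0])@[vx,vy];g=abs((Q-[x0,y0])@[vy,-vx])<.008
mid=np.ptp(t[g])/2+t[g].min();print(len(Q),"yaw",np.degrees(np.arctan2(-vx,vy)),"len",np.ptp(t[g]),x0+vx*mid,y0+vy*mid,np.median(z[m]))
g=cv2.cvtColor(c["color"],cv2.COLOR_RGB2GRAY);k=np.zeros(z.shape,bool);k[150:230,395:465]=1;k&=(z>.115)&(z<.14)&(g<60)
u=np.argwhere(k)[:,::-1];print("knob",len(u),u.min(0),u.max(0),plane(c,u.mean(0),.126,E),np.median(P[k],0))
print(rel(p0,R0,[.469,-.035,.130],tool(np.radians(8.3),np.radians(20))))
E
```

```text
1.4 [ 0.43198877 -0.0332199   0.24956343] 0.12976754059775722
2220 yaw 9.032696 len 0.12477561386893297 0.4699951563849197 -0.0329784838710751 0.13453309135593275
knob 379 [415 192] [441 208] [[0.58099425 0.00345052 0.126     ]] [0.5799984  0.00336142 0.12729846]
(array([ -7.7,  -7.4, 124.7]), array([ 0.004, -0.006,  0.016]))
```

Emit:
play_rows(xyz=[[0,-3,20],[1,-3,45],[1,-3,70],[1,-3,90],[1,-3,105],[1,-3,118],[1,-3,126],[1,-3,126],[1,-3,126],[1,-3,126]], rot=[[0,0,0],[0,0,0],[0,0,0],[0,0,0],[0,0,0],[0,0,0],[0,0,0],[0,0,0],[0,0,0],[0,0,0]], grip=[0.6,0.6,0.6,0.6,0.6,0.6,0.6,0.6,0.6,0.6])

```text
time_s: 2.7
eef_pos: [0.4701, -0.0352, 0.1308]
eef_rot: [0.115, 0.644, 0.745, 0.131]
wrist_force: [-0.4, -0.6, -0.4]
opening: 0.603
grasp_force: 0.0
```

```bash
python3 - <<'E'
from h import *
from bench import readout,vision
o=readout.get_obs();p0,R0=pose(o);print(o["time_s"],p0,o["q"],o["wrist_force"])
c=vision.camera("scene");cv2.imwrite("pics/s2.png",cv2.resize(c["color"][130:310,280:520],None,fx=3,fy=3)[:,:,::-1])
print(rel(p0,R0,[.4697,-.034,.130],tool(np.radians(8.5),np.radians(20))))
E
```

```text
2.7 [ 0.47012727 -0.03522905  0.13077246] [-0.47840379 -0.21584996  2.2154068   0.26255761  0.86972626 -0.7659795 ] [-0.43676104 -0.61504208 -0.41790062]
(array([ 1.3, -0.5,  0.6]), array([ 0.001,  0.003, -0.003]))
```

View pics/s2.png

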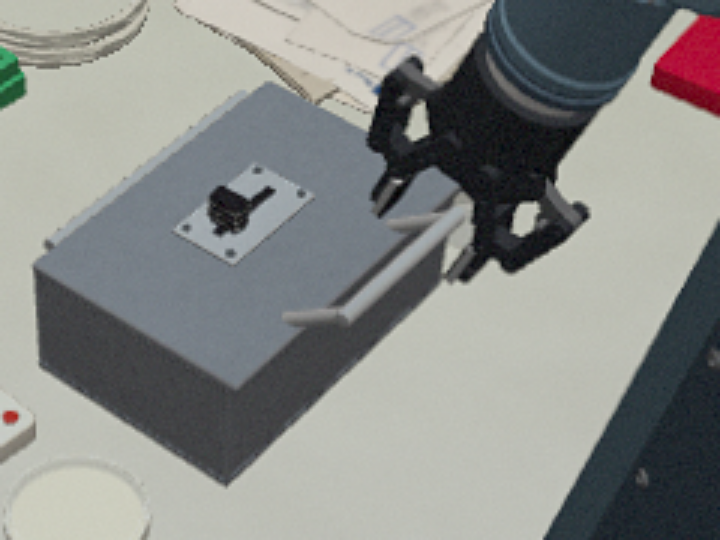

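The scene crop shows the fingers astride the bar, tips at (378,210) and (455,275), roughly at its middle (405,262). Closing on the bar.

Emit:
play_rows(xyz=[[0,0,0],[0,0,0],[0,0,0],[0,0,0],[0,0,0],[0,0,0],[0,0,0],[0,0,0],[0,0,0],[0,0,0]], rot=[[0,0,0],[0,0,0],[0,0,0],[0,0,0],[0,0,0],[0,0,0],[0,0,0],[0,0,0],[0,0,0],[0,0,0]], grip=[0.4,0.3,0.2,0.1,0,0,0,0,0,0])

```text
time_s: 4.0
eef_pos: [0.4698, -0.035, 0.1302]
eef_rot: [0.114, 0.644, 0.745, 0.131]
wrist_force: [0.2, -0.4, -1.3]
opening: 0.002
grasp_force: 0.0
```

```bash
python3 - <<'E'
from h import *
from bench import readout,vision
o=readout.get_obs();p0,R0=pose(o);print(o["time_s"],p0,o["opening"],o["grasp_force"])
c=vision.camera("scene");np.savez("s3.npz",**c)
E=np.linalg.inv(c["extrinsics"])
for q in([.4697,-.034,.13],p0,p0+R0.apply([0,0,.019]),[.4607,.027,.13],[.4787,-.095,.13]):
    rv=cv2.Rodrigues(E[:3,:3])[0];print(cv2.projectPoints(np.array([q]),rv,E[:3,3],c["camera_matrix"],np.array([float(c["k1"]),0,0,0]))[0].ravel())
w=vision.camera("wrist")
a=cv2.resize(c["color"][150:280,330:490],(560,455));b=cv2.resize(w["color"],None,fx=.5,fy=.5)
im=np.zeros((595,800,3),np.uint8);im[:455,:560]=a;im[355:595,480:800]=b;cv2.imwrite("pics/s3.png",im[:,:,::-1])
E
```

```text
4.0 [ 0.4698321  -0.03500791  0.13018169] 0.0015755597317474272 0.0
[414.15938226 216.99317589]
[414.50292081 216.6328114 ]
[410.67592433 222.00114957]
[393.7375409 235.2759578]
[433.37199742 199.76397755]
```

View pics/s3.png

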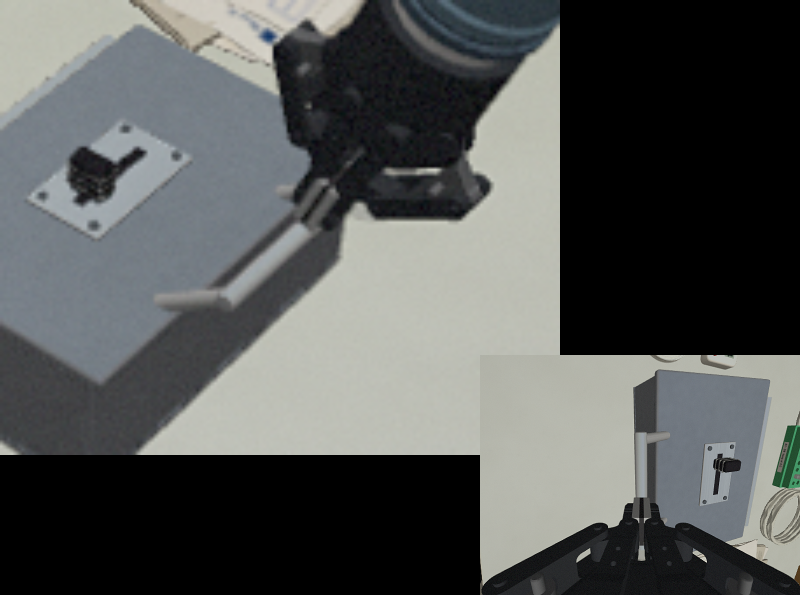

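The picture shows the pads fully closed near the bar's middle, but not clearly on it. I measure the bar directly in the tool frame with the wrist camera's depth.

```bash
python3 - <<'E'
from h import *
from bench import readout,vision,ctrl
o=readout.get_obs();p0,R0=pose(o)
w=vision.camera("wrist");np.savez("w3.npz",**w);H=w["hand_eye"];print("tips",ctrl.tips_ahead,H.round(3).tolist())
P=cloud(w,H)*1000  # tool frame mm
for r in range(150,480,15):
    row=[f"{u}:"+",".join(f"{x:.0f}" for x in P[r,u]) for u in (305,316,322,328,340) if w["depth"][r,u]>0]
    print(r,row)
Hi=np.linalg.inv(H);print(cv2.projectPoints(np.array([[0,0,0],[0,0,.019],R0.inv().apply(np.array([.4697,-.034,.13])-p0)]),cv2.Rodrigues(Hi[:3,:3])[0],Hi[:3,3],w["camera_matrix"],np.array([float(w["k1"]),0,0,0]))[0][:,0])
cv2.imwrite("pics/w3.png",cv2.resize(w["color"][140:440,200:450],(650,780))[:600,:,::-1])
E
```

```text
tips 0.019 [[0.001, -0.958, -0.285, 0.073], [1.0, 0.001, 0.001, 0.0], [-0.001, -0.285, 0.958, -0.163], [0.0, 0.0, 0.0, 1.0]]
150 ['305:60,-14,134', '316:61,-5,113', '322:61,0,100', '328:62,4,90', '340:63,12,69']
165 ['305:48,-14,134', '316:59,-2,-6', '322:59,0,-5', '328:59,3,-5', '340:59,9,5']
180 ['305:36,-14,133', '316:53,-3,-5', '322:53,0,-6', '328:53,3,-5', '340:43,12,70']
195 ['305:23,-14,134', '316:46,-3,-6', '322:46,0,-5', '328:46,3,-5', '340:34,12,68']
210 ['305:10,-15,134', '316:39,-3,-4', '322:40,0,-8', '328:39,3,-5', '340:23,12,70']
225 ['305:-3,-15,134', '316:32,-3,-5', '322:32,0,-6', '328:32,3,-5', '340:13,12,70']
240 ['305:-17,-15,135', '316:25,-3,-4', '322:25,0,-5', '328:25,3,-5', '340:3,12,69']
255 ['305:-30,-15,132', '316:18,-3,-6', '322:17,0,-5', '328:17,3,-4', '340:-8,13,68']
270 ['305:-45,-15,134', '316:10,-3,-4', '322:10,0,-6', '328:10,3,-5', '340:-20,13,69']
285 ['305:-59,-15,133', '316:11,-2,-26', '322:11,0,-25', '328:11,3,-25', '340:-31,13,69']
300 ['305:7,-7,-30', '316:11,-2,-38', '322:11,0,-39', '328:11,3,-39']
315 ['305:11,-6,-51', '316:11,-2,-51', '322:11,
[... 312 characters left out ...]
-90', '316:-1,-2,-67', '322:-9,0,-57', '328:-1,2,-67', '340:16,5,-90']
390 ['305:13,-4,-91', '316:-8,-2,-66', '322:-59,0,-4', '328:-156,6,111', '340:13,5,-91']
405 ['305:8,-4,-90', '316:-170,-5,109', '322:-164,0,102', '328:-160,6,97', '340:8,5,-91']
420 ['305:11,-4,-99', '316:11,-1,-99', '322:11,0,-98', '328:11,2,-98', '340:11,4,-99']
435 ['305:11,-3,-103', '316:11,-1,-103', '322:12,0,-103', '328:11,2,-103', '340:11,4,-103']
450 ['305:10,-3,-106', '316:12,-1,-108', '322:11,0,-107', '328:12,2,-107', '340:11,4,-107']
465 ['305:11,-3,-110', '316:11,-1,-110', '322:11,0,-110', '328:11,1,-110', '340:11,4,-110']
[[321.63169048 284.90501558]
 [321.71202789 270.78252964]
 [321.5117651  282.78965171]]
```

View pics/w3.png

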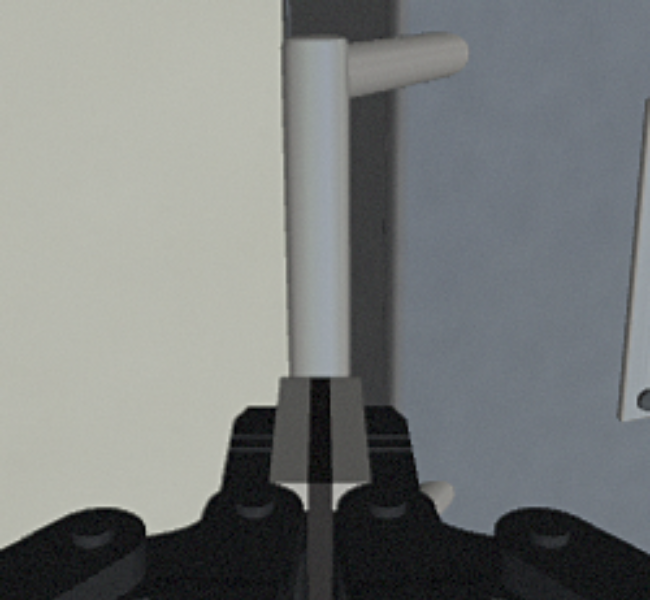

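The bar lies at tool (0, 0, 0) as planned. The closed pads, though, show at tool z of about −25 to −61 mm, so the real fingers end about 43 mm short of the stated TCP, and the gripper closed above the bar. I check this with a second view (scene depth) before going deeper.

```bash
python3 - <<'E'
from h import *
from bench import readout,ctrl
print([a for a in dir(ctrl) if a[0]!='_'])
p0,R0=pose(readout.get_obs())
c=dict(np.load("s3.npz"));P=cloud(c);T=R0.inv().apply((P.reshape(-1,3)-p0))*1000
g=cv2.cvtColor(c["color"],cv2.COLOR_RGB2GRAY).ravel()
m=(c["depth"].ravel()>0)&(abs(T[:,0])<16)&(abs(T[:,1])<25)&(T[:,2]>-110)&(T[:,2]<30)
h,e=np.histogram(T[m,2],bins=range(-110,31,5));print([(int(b),int(n)) for b,n in zip(e,h)])
for z in range(-80,20,8):
    k=m&(abs(T[:,2]-z)<4);print(z,k.sum(),np.round(np.percentile(T[k,1],[5,50,95])) if k.any() else '',np.round(np.percentile(T[k,0],[5,95])) if k.any() else '',np.median(g[k]) if k.any() else '')
E
```

```text
['MotionError', 'hand_in', 'tips_ahead']
[(-110, 22), (-105, 31), (-100, 24), (-95, 9), (-90, 9), (-85, 10), (-80, 70), (-75, 81), (-70, 67), (-65, 28), (-60, 32), (-55, 28), (-50, 28), (-45, 36), (-40, 29), (-35, 31), (-30, 18), (-25, 3), (-20, 1), (-15, 0), (-10, 13), (-5, 45), (0, 2), (5, 0), (10, 0), (15, 0), (20, 0), (25, 0)]
-80 56 [-24.   4.  24.] [-7. 15.] 33.0
-72 132 [-23.   1.  23.] [-6. 14.] 28.0
-64 67 [-18.   2.  20.] [-3. 15.] 28.0
-56 46 [-14.  -1.   9.] [-5. 13.] 61.5
-48 50 [-13.  -2.  10.] [ 6. 13.] 38.0
-40 45 [-14.  -3.  12.] [ 2. 13.] 50.0
-32 51 [-13.  -2.  10.] [ 6. 14.] 49.0
-24 13 [-9. -3.  5.] [ 6. 13.] 81.0
-16 1 [-7. -7. -7.] [4. 4.] 110.0
-8 29 [-6. -2.  3.] [-3. 15.] 164.0
0 31 [-7. -3.  5.] [-5. 13.] 128.0
8 0   
16 0
```

Both cameras agree that the fingertips are at tool z ≈ −25 rather than +19, so the true grasp point is 43–44 mm behind the reported TCP. I open, go 43 mm further along the tool, and close in the next call.

Emit:
play_rows(xyz=[[0,0,0],[0,0,0],[0,0,0],[0,0,0],[0,0,6],[0,0,16],[0,0,27],[0,0,37],[0,0,43],[0,0,43]], rot=[[0,0,0],[0,0,0],[0,0,0],[0,0,0],[0,0,0],[0,0,0],[0,0,0],[0,0,0],[0,0,0],[0,0,0]], grip=[0.6,0.6,0.6,0.6,0.6,0.6,0.6,0.6,0.6,0.6])

```text
time_s: 5.4
eef_pos: [0.4841, -0.0327, 0.0891]
eef_rot: [0.114, 0.644, 0.745, 0.131]
wrist_force: [1.6, 0.4, -0.8]
opening: 0.598
grasp_force: 0.0
```

Emit:
play_rows(xyz=[[0,0,0],[0,0,0],[0,0,0],[0,0,0],[0,0,0],[0,0,0],[0,0,0],[0,0,0],[0,0,0],[0,0,0]], rot=[[0,0,0],[0,0,0],[0,0,0],[0,0,0],[0,0,0],[0,0,0],[0,0,0],[0,0,0],[0,0,0],[0,0,0]], grip=[0.4,0.3,0.2,0.1,0,0,0,0,0,0])

```text
time_s: 6.65
eef_pos: [0.4842, -0.0331, 0.09]
eef_rot: [0.114, 0.644, 0.745, 0.131]
wrist_force: [-4.8, -0.6, 5.5]
opening: 0.118
grasp_force: 58.4
```

Emit:
play_rows(xyz=[[0,0.5,-1],[0,1,-2],[0,1.5,-3],[0,2,-4],[0,2.5,-5],[0,3,-6],[0,3.5,-7],[0,4,-7.5],[0,4.5,-8],[0,4.5,-8]], rot=[[0,0,0],[0,0,0],[0,0,0],[0,0,0],[0,0,0],[0,0,0],[0,0,0],[0,0,0],[0,0,0],[0,0,0]], grip=[0,0,0,0,0,0,0,0,0,0])

```text
time_s: 7.9
eef_pos: [0.4859, -0.0328, 0.0988]
eef_rot: [0.114, 0.644, 0.745, 0.131]
wrist_force: [2.2, -3.2, -3.9]
opening: 0.113
grasp_force: 58.4
```

Emit:
play_rows(xyz=[[0,0.5,-1],[0,1,-2],[0,1.5,-2.6],[0,2,-3.5],[0,2.5,-4.3],[0,2.5,-4.3],[0,3,-5.2],[0,3,-5.2],[0,3,-5.2],[0,3,-5.2]], rot=[[0,0,0],[0,0,0],[0,0,0],[0,0,0],[0,0,0],[0,0,0],[0,0,0],[0,0,0],[0,0,0],[0,0,0]], grip=[0,0,0,0,0,0,0,0,0,0])

```text
time_s: 9.15
eef_pos: [0.487, -0.0326, 0.1041]
eef_rot: [0.114, 0.644, 0.745, 0.131]
wrist_force: [11.1, -2.9, -15.3]
opening: 0.117
grasp_force: 58.2
```

Emit:
play_rows(xyz=[[0,0.5,-0.5],[0,0.5,-1],[0,0.8,-1.4],[0,1,-1.7],[0,1,-1.7],[0,1,-1.7],[0,1,-1.7],[0,1,-1.7],[0,1,-1.7],[0,1,-1.7]], rot=[[0,0,0],[0,0,0],[0,0,0],[0,0,0],[0,0,0],[0,0,0],[0,0,0],[0,0,0],[0,0,0],[0,0,0]], grip=[0,0,0,0,0,0,0,0,0,0])

```text
time_s: 10.4
eef_pos: [0.4873, -0.0325, 0.1056]
eef_rot: [0.114, 0.644, 0.745, 0.131]
wrist_force: [16.7, -2.4, -21.9]
opening: 0.117
grasp_force: 58.0
```

```bash
cat > lid.py <<'E'
from h import *
from bench import readout,vision
X=np.array([np.cos(np.radians(8.5)),np.sin(np.radians(8.5))]);Y=np.array([-X[1],X[0]]);hg=np.array([.4697,-.034])+.195*X
def lid(c,zmax=.3):
    P=cloud(c).reshape(-1,3);a=(P[:,:2]-hg)@X;b=(P[:,:2]-hg)@Y
    m=(c["depth"].ravel()>0)&(P[:,2]>.088)&(P[:,2]<zmax)&(a>-.155)&(a<-.01)&(b>.045)&(b<.115)
    f=np.polyfit(a[m],P[m,2],1);return m.sum(),-f[0],np.polyval(f,0)
E
python3 - <<'E'
from lid import *
for n in("scene","top"): print(n,lid(dict(np.load(n+".npz"))),lid(vision.camera(n)))
o=readout.get_obs();print(o["time_s"],o["wrist_force"])
E
```

```text
scene (np.int64(2059), np.float64(-0.0006629828305665308), np.float64(0.09918483904086275)) (np.int64(1961), np.float64(0.07928455459723288), np.float64(0.09913264784702669))
top (np.int64(2981), np.float64(-0.0004993526961641226), np.float64(0.10204041814392982)) (np.int64(2998), np.float64(0.0802528848037654), np.float64(0.10196342892763348))
10.5 [ 17.23414739  -3.05217905 -21.17554725]
```

Emit:
play_rows(xyz=[[0,0.3,-0.5],[0,0.5,-1],[0,0.8,-1.4],[0,1,-1.7],[0,1.3,-2.2],[0,1.5,-2.6],[0,1.8,-3],[0,2,-3.4],[0,2,-3.4],[0,2,-3.4]], rot=[[0,0,0],[0,0,0],[0,0,0],[0,0,0],[0,0,0],[0,0,0],[0,0,0],[0,0,0],[0,0,0],[0,0,0]], grip=[0,0,0,0,0,0,0,0,0,0])

```text
time_s: 11.75
eef_pos: [0.4887, -0.0324, 0.1112]
eef_rot: [0.115, 0.644, 0.745, 0.131]
wrist_force: [5.3, 0.6, -4.3]
opening: 0.123
grasp_force: 59.5
```

```bash
python3 - <<'E'
from lid import *
for n in("scene",): print(n,lid(vision.camera(n)))
o=readout.get_obs();print(o["time_s"],o["wrist_force"],o["torque"],o["eef_pos"])
E
```

```text
scene (np.int64(1943), np.float64(0.10836982079543347), np.float64(0.09890262626091667))
11.8 [ 5.93523233  0.96127752 -2.95922122] [-0.09287659 -0.39466647  0.14628202] [ 0.48874432 -0.03234782  0.11117937]
```

The lid is now at 0.108 rad, well past the 0.06 rad catch, and the force has fallen to 4 N, so it comes up freely and the knob stays untouched. Next I work out the opening arc about the hinge.

```bash
cat > arc.py <<'E'
from lid import *
def arc(ths):
    p0,R0=pose(readout.get_obs());Y3=np.array([*Y,0]);h=np.array([*hg,.095])
    for t in ths:
        D=R.from_rotvec(Y3*t);print(t,*rel(p0,R0,h+D.apply(p0-h),D*R0))
E
python3 -c "
from arc import *
arc(np.round(np.arange(1,11)*.045,3))"
```

```text
0.045 [-0.   3.6 -7.1] [ 0.045 -0.    -0.   ]
0.09 [ -0.    7.4 -14. ] [ 0.09 -0.   -0.  ]
0.135 [ -0.   11.6 -20.8] [ 0.135 -0.    -0.   ]
0.18 [ -0.   16.1 -27.4] [ 0.18  -0.001 -0.001]
0.225 [ -0.   20.9 -33.7] [ 0.225 -0.001 -0.001]
0.27 [ -0.   26.  -39.8] [ 0.27  -0.001 -0.001]
0.315 [ -0.1  31.3 -45.7] [ 0.315 -0.001 -0.001]
0.36 [ -0.1  36.9 -51.4] [ 0.36  -0.001 -0.001]
0.405 [ -0.1  42.7 -56.8] [ 0.405 -0.001 -0.001]
0.45 [ -0.1  48.8 -61.9] [ 0.45  -0.001 -0.001]
```

Emit:
play_rows(xyz=[[0,3.6,-7],[0,7.4,-14],[0,11.6,-20.8],[0,16,-27.4],[0,21,-33.7],[0,26,-39.8],[0,31.3,-45.7],[0,37,-51.4],[0,42.7,-56.8],[0,48.8,-62]], rot=[[0.045,0,0],[0.09,0,0],[0.135,0,0],[0.18,0,0],[0.225,0,0],[0.27,0,0],[0.315,0,0],[0.36,0,0],[0.405,0,0],[0.45,0,0]], grip=[0,0,0,0,0,0,0,0,0,0])

```text
time_s: 13.05
eef_pos: [0.5123, -0.0283, 0.1855]
eef_rot: [-0.033, 0.653, 0.755, -0.039]
wrist_force: [2.4, 1.1, -4.4]
opening: 0.118
grasp_force: 60.3
```

```bash
python3 - <<'E'
from arc import *
o=readout.get_obs();print(o["time_s"],o["wrist_force"],o["torque"],o["q"],o["opening"],o["eef_pos"])
print(lid(vision.camera("scene")))
arc(np.round(np.arange(1,11)*.05,3))
E
```

```text
13.05 [ 2.42974206  1.11598266 -4.35527384] [-0.0021709  -0.48848112  0.23694592] [-0.25888237  0.14447188  1.70486849 -0.04185514  1.38618729 -0.394146  ] 0.11792178907126856 [ 0.51231209 -0.02826225  0.18554367]
(np.int64(1371), np.float64(0.6993558671452292), np.float64(0.09440761897634323))
0.05 [ 0.   4.  -7.9] [ 0.05 -0.   -0.  ]
0.1 [  0.    8.3 -15.6] [ 0.1 -0.  -0. ]
0.15 [  0.   13.1 -23. ] [ 0.15  -0.001 -0.   ]
0.2 [  0.   18.2 -30.2] [ 0.2   -0.001 -0.   ]
0.25 [  0.1  23.6 -37.2] [ 0.25  -0.001 -0.   ]
0.3 [  0.1  29.4 -43.8] [ 0.3   -0.001 -0.   ]
0.35 [  0.1  35.5 -50.2] [ 0.35  -0.001 -0.   ]
0.4 [  0.1  42.  -56.3] [ 0.4   -0.001 -0.   ]
0.45 [  0.1  48.7 -62. ] [ 0.45  -0.002 -0.   ]
0.5 [  0.2  55.7 -67.4] [ 0.5   -0.002 -0.   ]
```

Emit:
play_rows(xyz=[[0,4,-7.9],[0,8.3,-15.6],[0,13,-23],[0,18.2,-30.2],[0,23.6,-37.2],[0,29.4,-43.8],[0,35.5,-50.2],[0,42,-56.3],[0,48.7,-62],[0,48.7,-62]], rot=[[0.05,0,0],[0.1,0,0],[0.15,0,0],[0.2,0,0],[0.25,0,0],[0.3,0,0],[0.35,0,0],[0.4,0,0],[0.45,0,0],[0.45,0,0]], grip=[0,0,0,0,0,0,0,0,0,0])

```text
time_s: 14.35
eef_pos: [0.566, -0.0194, 0.2425]
eef_rot: [-0.179, 0.629, 0.728, -0.207]
wrist_force: [-3.8, 3.5, 3.0]
opening: 0.116
grasp_force: 61.0
```

Emit:
play_rows(xyz=[[0,0,0],[0,0,0],[0,0,0],[0,0,0],[0,0,0],[0,0,0],[0,0,0],[0,0,0],[0,0,0],[0,0,0]], rot=[[0,0,0],[0,0,0],[0,0,0],[0,0,0],[0,0,0],[0,0,0],[0,0,0],[0,0,0],[0,0,0],[0,0,0]], grip=[0,0,0,0,0,0,0,0,0,0])

```text
time_s: 15.6
eef_pos: [0.5657, -0.0195, 0.2424]
eef_rot: [-0.178, 0.629, 0.728, -0.206]
wrist_force: [-2.3, 4.6, 1.0]
opening: 0.12
grasp_force: 60.9
```

```bash
python3 - <<'E'
from arc import *
o=readout.get_obs();print(o["time_s"],o["wrist_force"],o["q"],o["opening"],o["grasp_force"],o["eef_pos"])
p,Rr=pose(o);g=p-Rr.apply([0,0,.043]);a=(g[:2]-hg)@X;print("bar angle deg",np.degrees(np.arctan2(g[2]-.095,-a)-np.arctan2(35,195)),np.hypot(a,g[2]-.095))
c=vision.camera("scene");cv2.imwrite("pics/s5.png",cv2.resize(c["color"][80:330,220:520],(720,600))[:,:,::-1])
E
```

```text
15.6 [-2.34875223  4.64660963  0.95079621] [-0.15124446  0.56229122  1.14053601 -0.16608234  1.96580166 -0.31945187] 0.11974027094440534 60.91128945350647 [ 0.56566391 -0.01946933  0.24240304]
bar angle deg 57.541731591050564 0.19887808601684842
```

View pics/s5.png

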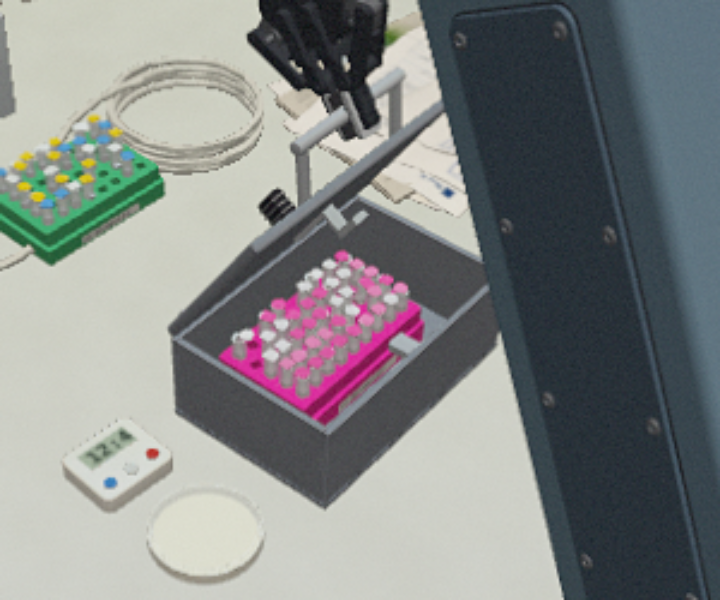

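The lid stands open at about 57°, with the fingers on the bar at (360,115). The pink rack at (320,340) is exposed, and the dish and timer have not moved.

```bash
python3 -c "
from bench import ctrl;print(ctrl.hand_in())"
```

```text
the job is handed in; nothing more can be done
None
```

The lid came up freely on the first tug, so I left the knob alone, opened the lid to about 57° and handed the job in still holding it; the dish and timer look undisturbed, the bottle was hidden behind the arm in the last picture, and the real fingers sit about 43 mm short of the stated TCP, so the first close missed the bar and I corrected for it.

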